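Close the setting board on the insect and clamp it

ROBOT

A 6-joint arm with a two-finger parallel gripper is mounted at the origin on the work surface. World frame = base frame: x ahead of the robot, y to its left, z up, the work surface at z = 0. Lengths are in m, angles in rad, forces in N, time in s.
With the tool pointing down it reaches from about 0.35 to 0.875 m from the base axis. Payload 4.2 kg.
Tool frame: the origin (TCP) lies at the very end of the fingers, on their centre line; the grasp point (between the pads) lies robot.grip_depth behind it (robot.grip_depth is the distance from the TCP to the grasp point, in m); z points along the fingers, y is the line along which they close (so a half turn about z gives the same grasp; the last joint's range is limited). The gripper opens to 85 mm and grips with 20 to 120 N. Pads are 22 mm wide; open, the fingers measure 114 mm over their backs; the gripper's body (76 mm by 85 mm) begins 54 mm behind the grasp point. The pads swing forward as they close: fully open they stand 13 mm farther back than shut.
Start: joints at [1.605, 0.385, 0.008, 0, -1.194, -0.259], TCP at [0.139, 0.609, 0.231] pointing down, gripper open.
Joint ranges: [-3.14, 3.14], [-1.21, 2.06], [-1.07, 1.41], [-3.16, 2.05], [-2.99, -0.16], [-3.1, 3.1]. Speed limits (rad/s): [2.79, 2.79, 3.14, 3.14, 3.14, 3.14].

INTERFACE

Orientations are given as a 3x3 rotation matrix whose columns are the frame's x, y, z axes.
In Python, from station import robot gives the robot as it stands.
- The arm moves only by the tool move_arm, never from a script. Its argument "targets" is a list of rows, each an object with "xyz": the shift along the tool's x, y, z in mm, a list of three; "spin": the turn about the tool's z in degrees. In form: [{"xyz": [x, y, z], "spin": spin}, ...]. A call has 1 to 5 rows; each row is the pose to reach, as a shift and turn from the pose commanded when the call began, along the tool's axes at that moment; what a row does not reach only later rows make up. A row lasts 1/10 s, in which the tool goes at most 50 mm and 8.59 degrees, less where a joint would pass 70% of its speed; a pose out of reach is approached as far as the arm can. A call with a gripper value outside its range is refused whole. "hand" is the gripper command: -1 is fully open, 1 is shut, values between are in proportion, set as the call begins (left out, the last holds). The fingers move at their own pace and stop on an object; "newtons" is the grip in N (left out, the last holds). Time passes only in rows, so rows that repeat a pose let the fingers close. It gives the time, the measured TCP pose, the force, the opening and the grip force at its end, in the units of the state.
- robot.get_obs(): the state, without advancing time (a new reading comes with each control period).
- robot.capture(name): name is "scene" or "top"; returns (picture, depth): 420x560x3 uint8, blue, green, red; 420x560 float32, m along the optical axis (not along the pixel's ray), 0 where there is no reading.
- robot.calibration(name): a dict with "camera_matrix" (3x3 intrinsics, pixels), "extrinsics" (4x4, takes a point from camera to world coordinates). Camera axes: x right, y down, z forward; pixel columns grow to the right and rows downward; lengths in m; the calibration is good to about 2 mm. A picture is of the moment at which its call begins. calibration takes no time and is no camera call.
- robot.finish_job(): hands the job in; it is judged then, once.
Trained networks look in the newest picture that a camera, given by its name, has taken for a name from the list of things; names that differ only in an ending like _2 or _b are one class to them, and where a whole thing is asked for, a point or a joint stands for the part that bears it (a point fixed in the world has none). Each returns a list of dicts, best first, with "score" (0 to 1); they miss things now and then, are a little off and sometimes report something else, mostly with a low value. They report only what shows in the picture. A call takes as long as a camera call.
- robot.spot_in(camera, query): "position" ([x, y, z] in m, in world coordinates, good to about 4 mm: the middle of the surface that is visible of it).
- robot.landmark_of(camera, query): "position" ([x, y, z] in m, in world coordinates, good to about 4 mm: a listed point, or the origin of a listed thing).
The state is a dict: "time_s": time; "q": joint angles; "qd": joint speeds; "joint_torque": joint torques, N m; "eef_pos": TCP position; "ee_rot": TCP orientation; "ft_force": force on the tool from outside, world axes, zero at the start; "torque": the same for the moment, N m; "gripper_width": finger opening in m; "gripper_force": force on a finger pad.
Only numpy, scipy, OpenCV 4.12 (cv2) and the standard library are available. Lean on these libraries where they do the work, as an engineer would, in place of code of your own. Each camera call takes 0.05 s, during which the arm holds its last target. There are 200 camera calls.

TASK

The adjustable insect setting board has been left open with its winged clamp knob slack. Slide the loose half of the board in until it just bears on the side of the pinned insect, gently so that the insect is not pushed over, then tighten the winged knob clockwise until it is finger-tight, firm but not forced, so that the groove stays set. Leave the things lying around the board where they are.

Things in the scene. Friction and masses are not known exactly. Their poses are not given: they have to be found in the camera images.
- base: The setting board's fixed wooden base plate, 165 x 305 x 16 mm, with the fixed half of the board on it. Origin at table height under the groove's middle line; the groove runs along its y, z up. Plate: x -95 to 70, y -140 to 165 mm. Fixed half: x 11 to 61, y -130 to 90 mm. Both halves have cork tops 46.5 mm above the table.
- board: The sliding half, 50 mm (x) by 220 mm, from 16.5 to 46.5 mm above the table. Origin at table height under its middle line, axes as the base's; it spans x -25 to 25, y -130 to 90 mm. It slides along the base's x only: +x (to the fixed half) closes the groove. Origin at base x -55.5 mm when wide open, up to 12 mm further in at the start, travel 29 mm. Friction about 3 N plus 12 N per m/s.
- board_side (a point): Middle of the sliding half's outer long side, the side away from the groove, 30 mm above the table: a place to push it in, towards +x. The base plate's top lies 14 mm below.
- insect: The insect pinned in the groove: a rigid cicada 44 mm long (its y, along the groove to within a few degrees), about 15 mm wide, its middle 40 mm and its pin head 68 mm above the table. Origin at table height under its centre, within 2 mm of base x = 0 and 15 mm of y = 0. On its springy pin it gives sideways 0.5 mm per N; over 3 mm harms it. Let go, the sliding half stays resting against it.
- knob: Bare aluminium winged knob on the clamp bolt at base x -44, y 122 mm. Origin on its vertical axis under its flat rubber-faced collar (32 mm across), 19 to 21 mm above the table. Two wings along its +x and -x: 53 mm over both, 6 mm thick (its y), 5 to 27 mm from the axis, 32 to 64 mm above the table. They pass within 5 mm of the sliding half's end (32 mm from the axis, 46.5 mm high). Hub under 33 mm.
- knob_grip (a point): On the knob's axis, 54 mm above the table, up the wings. Clockwise from above tightens; the knob sinks 5 mm a turn.
- clamp_foot (a point): On the knob's axis, on top of the slotted steel foot (19 mm above the table, 60 mm wide, base y 90 to 150 mm) that sticks out from the sliding half's end under the knob. The slack knob turns with 0.03 N m; after an unknown 0.3 to 1.8 rad its collar meets the foot and it stiffens by about 0.14 N m per rad. Finger-tight is about 0.16 N m; under 0.12 it is loose, over 0.19 forced. It stays where left.
- vial_a: Clear vial with red cap, 32 mm across, 64 mm tall, beyond the knob end of the board. Bystander; origin under its centre.
- vial_b: Clear vial with red cap, same size, near the other end of the board. Bystander.
- vial_c: Clear vial with red cap, same size, on the left of the table. Bystander.
- vial_d: Clear vial with red cap, same size, on the right of the table. Bystander.
- lens_cap: Black lens cap, 52 mm across, 13 mm high, lying beyond the knob end of the board. Bystander.
- petri: Closed clear petri dish, 88 mm across, 16 mm high, near the end of the board away from the knob. Bystander.
- forceps: Steel forceps, 110 mm long, 8 mm high, lying along the robot's side of the board. Bystander.
- marker: Black marker pen, 130 mm long, 14 mm thick, on the right of the table. Bystander.

How it is judged:
On the way, in this order (a step that is already met when the one before it is completed fails the run):
1. the sliding half bears on the insect while the knob is still slack (contact force between board and insect above 0.15 N and contact force between knob and board below 5 N), for 0.3 s.
2. the knob is finger-tight on the sliding half's foot (contact force between knob and board above 10 N), for 0.3 s.
At the end, for the whole second after the job is handed in: The sliding half touches the insect (more than 0.1 N), which stands within 2 mm of where it was; the knob is tight, pressing the foot with more than 10 N; all is at rest (contact force between board and insect above 0.1 N and distance of insect from where it was at the start of the episode below 0.002 m and contact force between knob and board above 10 N and angular speed of knob below 0.1 rad/s and linear speed of board below 0.005 m/s).
It fails at once if the insect is pushed more than 3 mm over on its pin (distance of insect from where it was at the start of the episode above 0.003 m).
It fails at once if the knob is forced: it presses the foot with more than 36 N (contact force between knob and board above 36 N).
It fails at once if a bystander is moved by more than 20 mm (distance of any of vial_a, vial_b, vial_c, vial_d, lens_cap, petri, forceps, marker from where it was at the start of the episode above 0.02 m).
It also fails if it takes over 72 s, if anything falls off the work surface, if the arm or the gripper's body presses on something with over 40 N, if the wrist force passes 120 N, or if a joint passes its speed limit or range.

## Working session

There is one attempt and no reset: what is moved stays moved. The work goes in short steps, Python scripts to look and compute and a tool call to move; the robot and the scene stay as the last step left them, time stands still between calls to the robot, and variables do not carry over. Pictures are saved under pics/ and viewed, at most 10 in all, crops included, and the job is handed in when it is done.

Besides the shell and the picture viewer there is one more tool, called after ">>>" by a JSON object that holds its "method" and its "body", one argument or row to a line. move_arm: Moves the arm, as the interface text tells. Its arguments: {"type":"object","properties":{"targets":{"type":"array"},"hand":{"type":"number"},"newtons":{"type":"number"}},"required":["targets"]}

```bash
mkdir -p pics; ls; python3 - <<'E'
from station import robot
import cv2,numpy as np
np.set_printoptions(precision=4,suppress=True)
print(robot.grip_depth)
o=robot.get_obs(); print(o)
ims=[]
for c in("top","scene"):
    im,d=robot.capture(c); cv2.imwrite(f"pics/{c}0.png",im); np.save(f"{c}0.npy",d)
    k=robot.calibration(c); print(c,k["camera_matrix"],k["extrinsics"])
    for q in("base","board","board_side","insect","knob","knob_grip","clamp_foot"):
        r=robot.landmark_of(c,q)
        print(q,[(np.round(x["position"],4),round(x["score"],2)) for x in r[:2]])
E
```

```text
pics
0.0187
{'time_s': 0.0, 'q': array([ 1.6046,  0.3856,  0.0066, -0.0005, -1.194 , -0.2586]), 'qd': array([-0.0001,  0.0009, -0.0008, -0.0007,  0.0016, -0.0006]), 'joint_torque': array([  0.0001, -39.2293,  18.8399,   4.1863,  -0.0046,  -0.    ]), 'eef_pos': array([0.1392, 0.6087, 0.2302]), 'ee_rot': array([[ 0.9748, -0.2231, -0.0004],
       [-0.2231, -0.9748, -0.0022],
       [ 0.0001,  0.0022, -1.    ]]), 'ft_force': array([-0.3983,  0.8726,  0.2796]), 'torque': array([-0.0148,  0.0172, -0.027 ]), 'gripper_force': 0.0, 'gripper_width': 0.08538008144935208}
top [[402.3912   0.     280.5014]
 [  0.     402.3912 208.67  ]
 [  0.       0.       1.    ]] [[ 0.0238 -0.9871  0.1585  0.289 ]
 [-0.9996 -0.0256 -0.009  -0.0029]
 [ 0.0129 -0.1582 -0.9873  1.4466]
 [ 0.      0.      0.      1.    ]]
base [(array([ 0.5946, -0.0364, -0.0005]), 0.86)]
board [(array([ 0.5486, -0.0364, -0.0025]), 0.66), (array([ 0.657 ,  0.1764, -0.0032]), 0.3)]
board_side [(array([ 0.5241, -0.0547,  0.033 ]), 0.89)]
insect [(array([ 0.5982, -0.0349,  0.0006]), 0.55)]
knob [(array([0.559 , 0.0856, 0.0214]), 0.5)
[... 265 characters left out ...]
.       0.       1.    ]] [[-0.8412  0.3434 -0.4176  1.0751]
 [ 0.5403  0.5061 -0.6722  0.9157]
 [-0.0195 -0.7911 -0.6113  0.897 ]
 [ 0.      0.      0.      1.    ]]
base [(array([ 0.598 , -0.0399,  0.0006]), 0.98), (array([ 0.6547,  0.1746, -0.0025]), 0.59)]
board [(array([ 0.5509, -0.0392, -0.0022]), 0.86)]
board_side [(array([ 0.5229, -0.0558,  0.0317]), 0.89), (array([0.5534, 0.0862, 0.0201]), 0.54)]
insect [(array([ 0.6027, -0.0371, -0.0019]), 0.39)]
knob [(array([0.5545, 0.0864, 0.0191]), 0.71), (array([ 0.5466, -0.0399,  0.0008]), 0.24)]
knob_grip [(array([0.5533, 0.0858, 0.0562]), 0.72), (array([ 0.5548, -0.2225,  0.0076]), 0.31)]
clamp_foot [(array([0.5582, 0.0821, 0.0212]), 0.77)]
```

```bash
python3 - <<'E'
import cv2,numpy as np
a=cv2.imread("pics/top0.png");b=cv2.imread("pics/scene0.png")
cv2.imwrite("pics/t1.png",cv2.resize(a[100:310,140:420],None,fx=2.8,fy=2.8,interpolation=cv2.INTER_CUBIC))
E
```

```text
(no output)
```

View pics/t1.png

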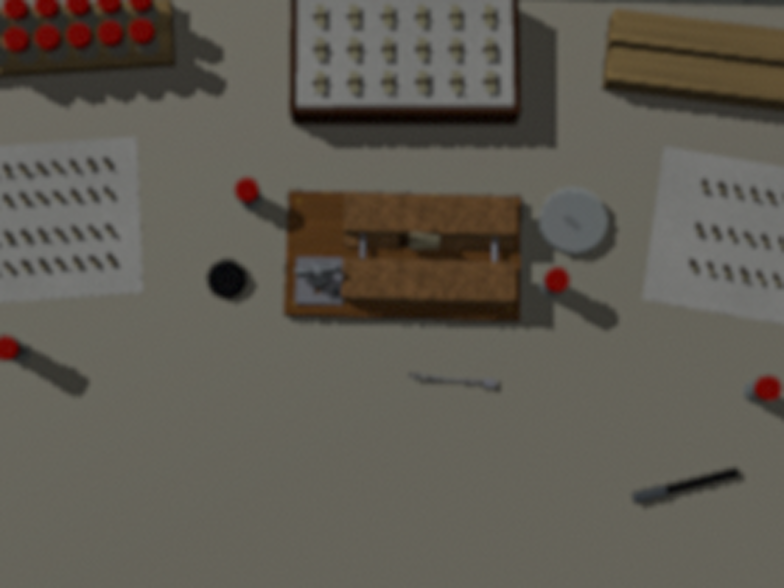

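View pics/scene0.png

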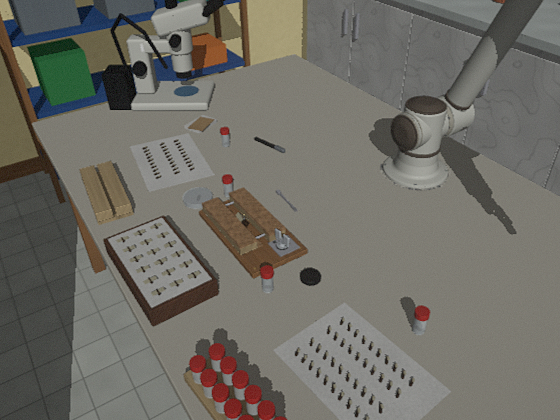

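The top view shows the board at crop (290-520, 190-318), nearly aligned with the world axes, and the knob at crop (322, 280). Vial_b is right of the board's near end, and the forceps lie on the robot's side. Next I'll fit poses from the depth data.

```bash
cat > h.py <<'E'
import cv2,numpy as np
from station import robot
np.set_printoptions(precision=4,suppress=True)
def cloud(c,d):
    k=robot.calibration(c);K=k["camera_matrix"];E=k["extrinsics"]
    v,u=np.indices(d.shape);m=d>0
    P=np.stack([(u-K[0,2])/K[0,0]*d,(v-K[1,2])/K[1,1]*d,d],-1)
    return (P@E[:3,:3].T+E[:3,3])[m]
def box(P,x,y,z):
    return P[(P[:,0]>x[0])&(P[:,0]<x[1])&(P[:,1]>y[0])&(P[:,1]<y[1])&(P[:,2]>z[0])&(P[:,2]<z[1])]
E
python3 - <<'E'
from h import *
for c in("top","scene"):
    P=cloud(c,np.load(c+"0.npy"))
    print(c,"table z",np.median(box(P,(.4,.5),(-.1,.1),(-.02,.02))[:,2]))
    T=box(P,(.45,.75),(-.25,.15),(.040,.053))
    k=box(P,(.515,.595),(.058,.12),(.036,.075))
    r=cv2.minAreaRect(k[:,:2].astype(np.float32)*1000); print("knob n",len(k),r,"z",np.percentile(k[:,2],[5,50,98]), k[:,:2].mean(0))
    w,V=np.linalg.eigh(np.cov(k[:,:2].T));print("pca deg",np.degrees(np.arctan2(V[1,1],V[0,1])),np.sqrt(w))
    cork=box(T,(.5,.68),(-.19,.04),(.042,.051))
    r=cv2.minAreaRect(cork[:,:2].astype(np.float32)*1000);print("corks",r,np.median(cork[:,2]))
    # edges per y bin
    L=[]
    for y in np.arange(-.16,.035,.015):
        s=np.sort(cork[abs(cork[:,1]-y)<.0075][:,0])
        if len(s)<8: continue
        g=np.argmax(np.diff(s));L.append([y,s[0],s[g],s[g+1],s[-1]])
    L=np.array(L);print(np.median(L,0),"slopes deg",[np.degrees(np.polyfit(L[:,0],L[:,i],1)[0]) for i in(1,2,3,4)])
    pl=box(P,(.47,.7),(-.22,.16),(.010,.022));print("plate",cv2.minAreaRect(pl[:,:2].astype(np.float32)*1000))
    i=box(P,(.583,.615),(-.08,.01),(.033,.075));print("ins",len(i),i.mean(0))
    for q in ("insect","knob","base","board"):
        pass
import itertools
for c in("top","scene"):
    robot.capture(c)
    for q in("vial","insect","lens_cap","forceps"):
        print(c,q,[(np.round(x["position"],3),round(x["score"],2)) for x in robot.spot_in(c,q)[:5]])
E
```

```text
top table z 0.0012281615386667832
knob n 44 ((552.2476196289062, 85.11282348632812), (9.949193954467773, 49.22980880737305), 7.074127674102783) z [0.0378 0.0577 0.07  ] [0.5525 0.0852]
pca deg 97.38395413915528 [0.0021 0.015 ]
corks ((591.8994140625, -63.027427673339844), (205.6154022216797, 137.5247344970703), 89.96391296386719) 0.047177194704842496
[-0.0625  0.5243  0.5736  0.6089  0.6583] slopes deg [np.float64(0.36919514777033885), np.float64(-0.002932521782813276), np.float64(-1.4865001090210825), np.float64(-0.21351828857300434)]
plate ((594.038818359375, -46.363983154296875), (187.14501953125, 349.9393005371094), 1.2380293607711792)
ins 133 [ 0.6034 -0.0399  0.0481]
scene table z 0.0004942095687757719
knob n 130 ((554.2781982421875, 86.45716857910156), (8.095501899719238, 56.57408905029297), 8.049560546875) z [0.0387 0.0515 0.0662] [0.5544 0.0893]
pca deg 97.69716757484814 [0.0019 0.0164]
corks ((590.0567016601562, -65.53144836425781), (138.9151153564453, 210.52438354492188), 0.17254938185214996) 0.046572780567600836
[-0.0625  0.5217  0.5735  0.6069  0.6586] slopes deg [np.flo
[... 266 characters left out ...]
72]
top vial [(array([ 0.549, -0.217,  0.061]), 0.46), (array([ 0.42 , -0.471,  0.065]), 0.46), (array([0.447, 0.458, 0.064]), 0.4)]
top insect [(array([ 0.596, -0.044,  0.046]), 0.44), (array([0.552, 0.084, 0.032]), 0.3)]
top lens_cap [(array([0.549, 0.204, 0.015]), 0.47)]
top forceps [(array([ 0.429, -0.106,  0.009]), 0.39)]
scene vial [(array([0.657, 0.188, 0.044]), 0.89), (array([ 0.559, -0.21 ,  0.049]), 0.75), (array([0.455, 0.472, 0.052]), 0.73), (array([ 0.42 , -0.474,  0.04 ]), 0.59)]
scene insect [(array([ 0.6  , -0.036,  0.046]), 0.48), (array([0.597, 0.007, 0.03 ]), 0.2)]
scene lens_cap [(array([0.555, 0.212, 0.014]), 0.68)]
scene forceps [(array([ 0.428, -0.094,  0.01 ]), 0.57)]
```

```bash
python3 - <<'E'
import cv2,numpy as np
b=cv2.imread("pics/scene0.png")
cv2.imwrite("pics/s1.png",cv2.resize(b[170:290,180:340],None,fx=5,fy=5,interpolation=cv2.INTER_CUBIC))
E
```

```text
(no output)
```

View pics/s1.png

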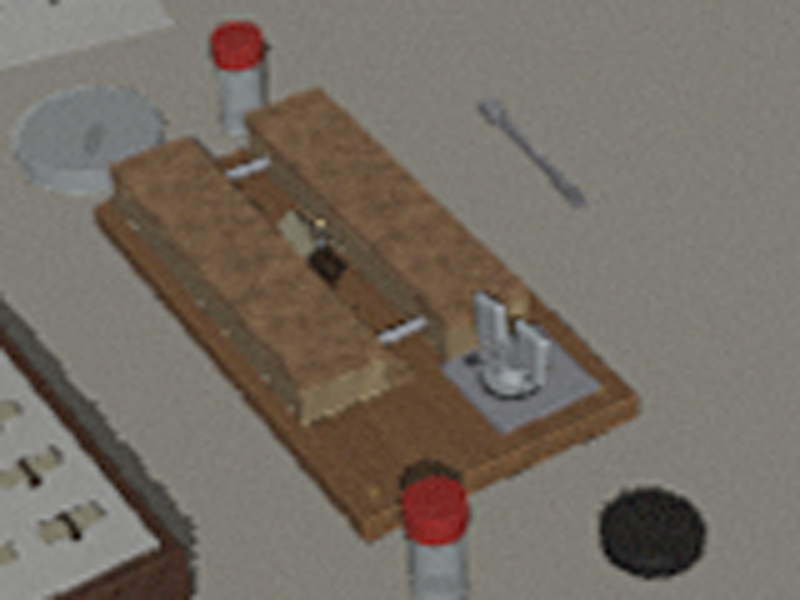

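The close-up shows the wings standing upright at crop (490-550, 290-390), running roughly along the groove. The insect is at crop (310, 240) and the groove is open. The fits agree on these values:

| Item | Value |
|---|---|
| Knob axis | about (0.5545, 0.0855) |
| Wing direction | about 97.5° |
| Board's outer side | x ≈ 0.522 |
| Board's inner edge | x ≈ 0.5735 |
| Insect's near side | x ≈ 0.593 |

Moving to a tool heading of about -90°.

>>> {"method": "move_arm", "body": {
  "targets": [
    {"xyz": [40, 29.6, 0], "spin": 8.5},
    {"xyz": [80, 59, 0], "spin": 17},
    {"xyz": [119, 89, 0], "spin": 25.5},
    {"xyz": [159, 118, 0], "spin": 34},
    {"xyz": [199, 148, 0], "spin": 42.5}
  ],
  "hand": 1,
  "newtons": 40
}}

```text
time_s: 1.8
eef_pos: [0.3012, 0.4191, 0.2316]
ee_rot: [[0.564, -0.826, 0.0], [-0.826, -0.564, 0.001], [-0.0, -0.001, -1.0]]
ft_force: [1.2, 0.5, -0.8]
gripper_width: 0.0123
gripper_force: 0.0
```

```bash
cat >> h.py <<'E'
def st(goal=None,psi=None):
    o=robot.get_obs();R=o["ee_rot"];p=o["eef_pos"];a=np.degrees(np.arctan2(R[1,0],R[0,0]))
    print("t",round(o["time_s"],2),"p",p*1000,"psi",round(a,2),"q",o["q"],"F",o["ft_force"],"M",o["torque"],"w",round(o["gripper_width"]*1000,1),o["gripper_force"])
    if goal is not None: print("shift mm",R.T@(np.array(goal)-p)*1000,"spin",None if psi is None else a-psi)
    return o
E
python3 -c "
from h import *
st([.485,-.05,.2],-90)"
```

```text
t 1.8 p [301.2271 419.1119 231.6424] psi -55.69 q [ 1.2625  0.1986 -0.2556  0.0002 -1.1157 -0.6638] F [ 1.1945  0.4702 -0.7995] M [ 0.0971 -0.1023  0.0121] w 12.3 0.0
shift mm [491.0832 112.6586  31.385 ] spin 34.310827357313485
```

>>> {"method": "move_arm", "body": {
  "targets": [
    {"xyz": [49, 11, 0], "spin": 7},
    {"xyz": [98, 22, 0], "spin": 14},
    {"xyz": [147, 33, 0], "spin": 21},
    {"xyz": [196, 45, 0], "spin": 28},
    {"xyz": [245, 56, 0], "spin": 34.3}
  ]
}}

```text
time_s: 2.3
eef_pos: [0.3932, 0.1865, 0.2318]
ee_rot: [[0.002, -1.0, 0.001], [-1.0, -0.002, 0.001], [-0.001, -0.001, -1.0]]
ft_force: [1.1, -0.0, -1.4]
gripper_width: -0.0001
gripper_force: 0.0
```

>>> {"method": "move_arm", "body": {
  "targets": [
    {"xyz": [46, -18, 4], "spin": 0},
    {"xyz": [92, -36, 8], "spin": 0},
    {"xyz": [138, -54, 12], "spin": 0},
    {"xyz": [185, -73, 16], "spin": 0},
    {"xyz": [230, -91, 30], "spin": 0}
  ]
}}

```text
time_s: 2.8
eef_pos: [0.4863, -0.0419, 0.2031]
ee_rot: [[0.006, -1.0, 0.004], [-1.0, -0.006, 0.0], [-0.0, -0.004, -1.0]]
ft_force: [2.7, 1.4, 0.1]
gripper_width: -0.0
gripper_force: 0.0
```

```bash
python3 -c "
from h import *
st([.49,-.05,.028],-90)"
```

```text
t 2.8 p [486.316  -41.9236 203.0894] psi -89.66 q [ 0.248   0.1737 -0.3647  0.0008 -1.0278 -0.2425] F [2.7248 1.4132 0.1407] M [ 0.0197 -0.097   0.011 ] w -0.0 0.0
shift mm [  8.1745  -2.8491 175.1005] spin 0.336557160033081
```

>>> {"method": "move_arm", "body": {
  "targets": [
    {"xyz": [2, -1, 45], "spin": 0.3},
    {"xyz": [4, -1, 90], "spin": 0.3},
    {"xyz": [6, -1, 135], "spin": 0.3},
    {"xyz": [8, -1, 165], "spin": 0.3},
    {"xyz": [8, -1, 175], "spin": 0.3}
  ]
}}

```text
time_s: 3.3
eef_pos: [0.4837, -0.0486, 0.0238]
ee_rot: [[-0.001, -1.0, -0.006], [-1.0, 0.001, -0.001], [0.001, 0.006, -1.0]]
ft_force: [-0.2, 0.9, 0.3]
gripper_width: -0.0
gripper_force: 0.0
```

>>> {"method": "move_arm", "body": {
  "targets": [
    {"xyz": [0, 0, 0], "spin": 0},
    {"xyz": [0, 0, 0], "spin": 0},
    {"xyz": [0, 0, 0], "spin": 0}
  ]
}}

```text
time_s: 3.6
eef_pos: [0.4873, -0.0474, 0.0285]
ee_rot: [[0.001, -1.0, 0.004], [-1.0, -0.001, 0.001], [-0.001, -0.004, -1.0]]
ft_force: [-0.1, -0.1, 0.4]
gripper_width: 0.0001
gripper_force: 0.0
```

```bash
python3 -c "
from h import *
im,d=robot.capture('scene');cv2.imwrite('pics/s2.png',cv2.resize(im[140:290,160:360],None,fx=4,fy=4,interpolation=cv2.INTER_CUBIC))
for i in range(3):
  robot.capture('scene'); st([.51,-.05,.028],-90)"
```

```text
t 3.7 p [486.8441 -47.5707  28.2267] psi -89.96 q [ 0.2355  0.4156 -0.5695  0.0002 -0.5822 -0.2349] F [-0.656  -0.2958  0.3901] M [-0.0292  0.0102  0.0077] w -0.2 0.0
shift mm [  2.4466 -23.1532   0.3048] spin 0.042546620921967815
t 3.75 p [486.6193 -47.6126  28.0056] psi -89.96 q [ 0.2354  0.4159 -0.5698  0.0001 -0.5821 -0.2348] F [-0.0322  0.3221 -1.237 ] M [ 0.0147 -0.0668 -0.0157] w -0.3 0.0
shift mm [  2.4034 -23.3789   0.0725] spin 0.0390924085571811
t 3.8 p [486.3883 -47.6882  27.7221] psi -89.97 q [ 0.2354  0.4164 -0.5701  0.0001 -0.582  -0.2349] F [ 0.1172 -0.2407 -0.1021] M [-0.01   -0.0502 -0.0327] w 0.0 0.0
shift mm [  2.3253 -23.611   -0.2256] spin 0.033167201726769235
```

View pics/s2.png

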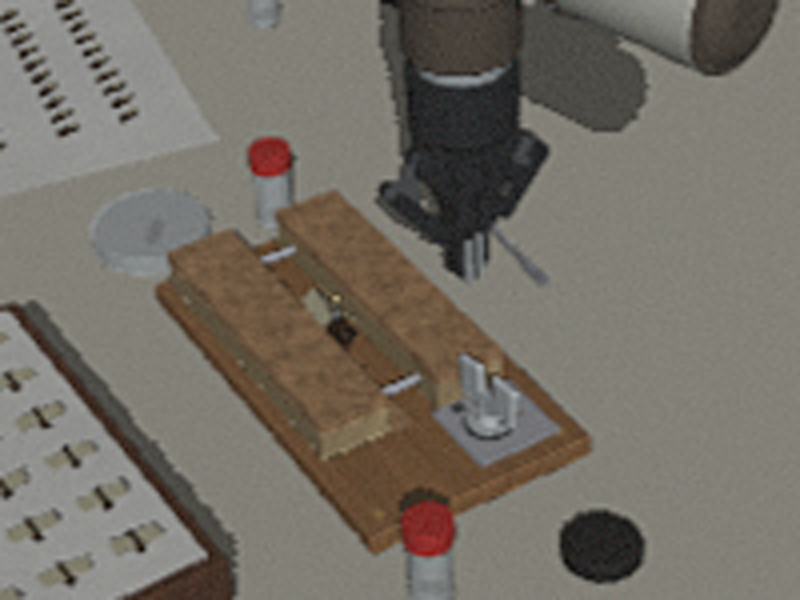

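The gripper is closed beside the sliding half at crop (470, 270), clear of everything. Now approaching and pushing slowly.

>>> {"method": "move_arm", "body": {
  "targets": [
    {"xyz": [3, -4, 0], "spin": 0},
    {"xyz": [3, -8, 0], "spin": 0},
    {"xyz": [3, -12, 0], "spin": 0},
    {"xyz": [3, -15, 0], "spin": 0},
    {"xyz": [3, -18, 0], "spin": 0}
  ]
}}

```text
time_s: 4.3
eef_pos: [0.5041, -0.0509, 0.0265]
ee_rot: [[0.0, -1.0, -0.0], [-1.0, -0.0, -0.0], [0.0, 0.0, -1.0]]
ft_force: [-1.0, 0.7, -0.7]
gripper_width: 0.0004
gripper_force: 0.0
```

>>> {"method": "move_arm", "body": {
  "targets": [
    {"xyz": [0, -1, 0], "spin": 0},
    {"xyz": [0, -2, 0], "spin": 0},
    {"xyz": [0, -3, 0], "spin": 0},
    {"xyz": [0, -4, 0], "spin": 0},
    {"xyz": [0, -5, 0], "spin": 0}
  ]
}}

```text
time_s: 4.8
eef_pos: [0.5088, -0.0509, 0.0267]
ee_rot: [[0.0, -1.0, -0.0], [-1.0, -0.0, -0.0], [0.0, 0.0, -1.0]]
ft_force: [0.8, -0.6, -0.4]
gripper_width: 0.0004
gripper_force: 0.0
```

```bash
cat >> h.py <<'E'
def avg(n=6):
    A=[]
    for i in range(n):
        im,d=robot.capture("top");o=robot.get_obs();A.append(np.r_[o["ft_force"],o["torque"],o["eef_pos"]*1000])
    A=np.array(A);print("mean F",A[:,:3].mean(0),"M",A[:,3:6].mean(0),"sd",A[:,:6].std(0),"p",A[-1,6:],"t",o["time_s"])
    P=cloud("top",d);K=box(P,(.5,.6),(-.16,.035),(.043,.051));L=[]
    for y in np.arange(-.155,-.02,.01):
        s=K[abs(K[:,1]-y)<.005][:,0]
        if len(s)>3:
            s=np.sort(s);g=np.diff(s);j=np.where(g>.012)[0];L.append(s[j[0]] if len(j) else s[-1])
    print("inner edge",np.median(L)*1000)
E
python3 -c "
from h import *
avg()"
```

```text
mean F [ 0.029  -0.1089  0.2357] M [-0.0126 -0.0061 -0.0052] sd [0.1788 0.2449 0.5616 0.0258 0.0367 0.0182] p [508.6962 -50.9154  26.6625] t 5.1
inner edge 573.4171515839652
```

>>> {"method": "move_arm", "body": {
  "targets": [
    {"xyz": [0, -1, 0], "spin": 0},
    {"xyz": [0, -2, 0], "spin": 0},
    {"xyz": [0, -3, 0], "spin": 0},
    {"xyz": [0, -4, 0], "spin": 0},
    {"xyz": [0, -5, 0], "spin": 0}
  ]
}}

```text
time_s: 5.6
eef_pos: [0.5128, -0.0511, 0.0264]
ee_rot: [[0.0, -1.0, -0.002], [-1.0, -0.0, -0.0], [0.0, 0.002, -1.0]]
ft_force: [-2.9, 0.3, 0.8]
gripper_width: 0.0002
gripper_force: 1.6
```

>>> {"method": "move_arm", "body": {
  "targets": [
    {"xyz": [0, -1, 0], "spin": 0},
    {"xyz": [0, -2, 0], "spin": 0},
    {"xyz": [0, -3, 0], "spin": 0},
    {"xyz": [0, -4, 0], "spin": 0},
    {"xyz": [0, -5, 0], "spin": 0}
  ]
}}

```text
time_s: 6.1
eef_pos: [0.5186, -0.051, 0.0265]
ee_rot: [[0.0, -1.0, -0.001], [-1.0, -0.0, -0.0], [0.0, 0.001, -1.0]]
ft_force: [-3.2, -0.7, -0.1]
gripper_width: -0.0003
gripper_force: 1.6
```

```bash
python3 -c "
from h import *
avg()"
```

```text
mean F [-1.9203 -0.9016 -1.0112] M [-0.2164  0.7068  0.0134] sd [0.6409 0.7424 0.4602 0.0342 0.083  0.0183] p [518.7895 -50.9676  26.5508] t 6.4
inner edge 580.4353382931005
```

>>> {"method": "move_arm", "body": {
  "targets": [
    {"xyz": [0, -1, 0], "spin": 0},
    {"xyz": [0, -2, 0], "spin": 0},
    {"xyz": [0, -3, 0], "spin": 0},
    {"xyz": [0, -4, 0], "spin": 0},
    {"xyz": [0, -5, 0], "spin": 0}
  ]
}}

```text
time_s: 6.9
eef_pos: [0.5237, -0.0509, 0.0266]
ee_rot: [[0.0, -1.0, -0.0], [-1.0, -0.0, -0.0], [0.0, 0.0, -1.0]]
ft_force: [-3.1, -0.9, -1.4]
gripper_width: 0.0
gripper_force: 1.6
```

```bash
python3 -c "
from h import *
st();avg(4)"
```

```text
t 6.9 p [523.6624 -50.945   26.5516] psi -89.99 q [ 0.2116  0.4653 -0.477  -0.0001 -0.629  -0.2113] F [-3.1453 -0.9229 -1.3882] M [-0.2562  0.8919 -0.0942] w 0.0 1.5614984929561615
mean F [-2.8721 -0.919  -1.9485] M [-0.2611  0.782  -0.0248] sd [0.179  0.2753 0.304  0.0218 0.0757 0.0262] p [523.9016 -50.9064  26.6276] t 7.1
inner edge 584.0490368826182
```

>>> {"method": "move_arm", "body": {
  "targets": [
    {"xyz": [0, -0.4, 0], "spin": 0},
    {"xyz": [0, -0.8, 0], "spin": 0},
    {"xyz": [0, -1.2, 0], "spin": 0},
    {"xyz": [0, -1.6, 0], "spin": 0},
    {"xyz": [0, -2, 0], "spin": 0}
  ]
}}

```text
time_s: 7.6
eef_pos: [0.5257, -0.0509, 0.0266]
ee_rot: [[0.0, -1.0, -0.0], [-1.0, -0.0, -0.0], [0.0, 0.0, -1.0]]
ft_force: [-3.0, -1.2, -1.2]
gripper_width: 0.0001
gripper_force: 1.5
```

```bash
python3 -c "
from h import *
st();avg(4)"
```

```text
t 7.6 p [525.7168 -50.9126  26.6217] psi -89.98 q [ 0.2108  0.4676 -0.4721 -0.     -0.6313 -0.2105] F [-2.9957 -1.1518 -1.1622] M [-0.2283  0.8423 -0.0181] w 0.1 1.5248029679059982
mean F [-3.4586 -0.6936 -2.3489] M [-0.2007  0.8073  0.0077] sd [0.2671 0.1169 0.4213 0.0145 0.0357 0.0189] p [525.8693 -50.8949  26.6676] t 7.8
inner edge 588.2696029916501
```

>>> {"method": "move_arm", "body": {
  "targets": [
    {"xyz": [0, -0.4, 0], "spin": 0},
    {"xyz": [0, -0.8, 0], "spin": 0},
    {"xyz": [0, -1.2, 0], "spin": 0},
    {"xyz": [0, -1.5, 0], "spin": 0}
  ]
}}

```text
time_s: 8.2
eef_pos: [0.5273, -0.0509, 0.0267]
ee_rot: [[0.0, -1.0, -0.0], [-1.0, -0.0, -0.0], [0.0, 0.0, -1.0]]
ft_force: [-2.6, -0.8, -1.3]
gripper_width: 0.0002
gripper_force: 1.5
```

```bash
python3 -c "
from h import *
st();avg(4)"
```

```text
t 8.2 p [527.2954 -50.9095  26.6529] psi -89.98 q [ 0.2102  0.4694 -0.4683  0.     -0.6331 -0.2098] F [-2.5953 -0.8298 -1.3065] M [-0.148   0.8544  0.0325] w 0.2 1.5171870589256287
mean F [-2.5724 -0.3077 -1.898 ] M [-0.1748  0.8141  0.0011] sd [0.5539 0.5937 0.3819 0.0223 0.0105 0.0126] p [527.3425 -50.8919  26.6634] t 8.4
inner edge 587.8946551306623
```

>>> {"method": "move_arm", "body": {
  "targets": [
    {"xyz": [0, -0.4, 0], "spin": 0},
    {"xyz": [0, -0.8, 0], "spin": 0},
    {"xyz": [0, -1.2, 0], "spin": 0}
  ]
}}

```text
time_s: 8.7
eef_pos: [0.5284, -0.0509, 0.0267]
ee_rot: [[0.0, -1.0, -0.0], [-1.0, -0.0, -0.0], [0.0, 0.0, -1.0]]
ft_force: [-3.7, 0.9, -1.1]
gripper_width: -0.0
gripper_force: 1.8
```

```bash
python3 -c "
from h import *
st();avg(4)"
```

```text
t 8.7 p [528.3684 -50.8901  26.6649] psi -89.98 q [ 0.2097  0.4708 -0.4654 -0.0001 -0.6349 -0.2093] F [-3.66    0.9341 -1.1344] M [-0.1056  1.0108  0.018 ] w -0.0 1.8196240067481995
mean F [-3.8988  0.4214 -1.7512] M [-0.0711  0.9857  0.0039] sd [0.5564 0.3885 0.511  0.0116 0.0141 0.0156] p [528.3722 -50.9079  26.6461] t 8.9
inner edge 591.4328886595865
```

>>> {"method": "move_arm", "body": {
  "targets": [
    {"xyz": [0, -0.2, 0], "spin": 0},
    {"xyz": [0, -0.4, 0], "spin": 0},
    {"xyz": [0, -0.4, 0], "spin": 0}
  ]
}}

```text
time_s: 9.2
eef_pos: [0.5287, -0.0509, 0.0267]
ee_rot: [[0.0, -1.0, -0.0], [-1.0, -0.0, -0.0], [0.0, 0.0, -1.0]]
ft_force: [-4.5, -0.3, -1.4]
gripper_width: 0.0002
gripper_force: 2.1
```

```bash
python3 -c "
from h import *
st();avg(5)
P=cloud('top',robot.capture('top')[1]);i=box(P,(.58,.62),(-.08,.01),(.052,.075));print(len(i),i.mean(0))
P=cloud('top',np.load('top0.npy'));i=box(P,(.58,.62),(-.08,.01),(.052,.075));print(len(i),i.mean(0))"
```

```text
t 9.2 p [528.6816 -50.8949  26.6578] psi -89.98 q [ 0.2096  0.4712 -0.4646 -0.0001 -0.6354 -0.2092] F [-4.489  -0.2848 -1.3706] M [-0.0031  1.1693 -0.0389] w 0.2 2.0779775083065033
mean F [-4.2248  0.0766 -0.5603] M [-0.0378  1.1901  0.0143] sd [0.55   0.8245 0.5966 0.0261 0.0225 0.0213] p [528.7519 -50.915   26.6538] t 9.45
inner edge 591.2187096255228
0 [nan nan nan]
23 [ 0.601  -0.0424  0.0549]<string>:4: RuntimeWarning: Mean of empty slice.
  ret = um.true_divide(
```

The insect load is about 1.4 N, which is about 0.7 mm of give. Retreating and moving over the knob.

>>> {"method": "move_arm", "body": {
  "targets": [
    {"xyz": [0, 8, 0], "spin": 0},
    {"xyz": [0, 22, 0], "spin": 0},
    {"xyz": [0, 22, -40], "spin": 0},
    {"xyz": [0, 22, -85], "spin": 0},
    {"xyz": [0, 22, -125], "spin": 0}
  ]
}}

```text
time_s: 10.0
eef_pos: [0.509, -0.0506, 0.1549]
ee_rot: [[0.001, -1.0, 0.007], [-1.0, -0.001, 0.0], [-0.0, -0.007, -1.0]]
ft_force: [1.6, 0.2, -0.3]
gripper_width: -0.0001
gripper_force: 0.0
```

>>> {"method": "move_arm", "body": {
  "targets": [
    {"xyz": [-34, -11, 0], "spin": -2},
    {"xyz": [-68, -23, 0], "spin": -4},
    {"xyz": [-102, -36, 0], "spin": -6},
    {"xyz": [-136, -48, 0], "spin": -7.5},
    {"xyz": [-136, -48, 0], "spin": -7.5}
  ],
  "hand": 0
}}

```text
time_s: 10.5
eef_pos: [0.5583, 0.0893, 0.153]
ee_rot: [[0.136, -0.991, 0.008], [-0.991, -0.136, 0.002], [-0.001, -0.008, -1.0]]
ft_force: [0.8, 0.2, -0.1]
gripper_width: 0.0427
gripper_force: 0.0
```

```bash
python3 - <<'E'
from h import *
st([.5545,.0855,.040],-82.5)
im,d=robot.capture('scene');cv2.imwrite('pics/s3.png',cv2.resize(im[140:290,160:360],None,fx=4,fy=4,interpolation=cv2.INTER_CUBIC))
for c,D in(('scene',d),('scene',np.load('scene0.npy'))):
    P=cloud(c,D);k=box(P,(.515,.595),(.058,.12),(.036,.066))
    print(len(k),cv2.minAreaRect(k[:,:2].astype(np.float32)*1000),k.mean(0))
    # per-wing strips: x mean vs y
    for y0 in np.arange(.058,.118,.006):
        s=k[(k[:,1]>=y0)&(k[:,1]<y0+.006)]
        if len(s)>2: print(round(y0+.003,3),len(s),s[:,0].mean(),s[:,0].min(),s[:,0].max(),s[:,2].max())
E
```

```text
t 10.5 p [558.3389  89.2792 152.9961] psi -82.18 q [ 0.4457  0.3496 -0.258   0.0014 -0.9552 -0.3101] F [ 0.8408  0.1956 -0.1034] M [-0.0628  0.0211  0.0215] w 42.7 0.0
shift mm [  3.3742   5.2112 112.954 ] spin 0.31657044106879084
134 ((556.7352294921875, 82.74296569824219), (18.572608947753906, 62.38874053955078), 24.043264389038086) [0.5546 0.0885 0.0511]
0.061 8 0.5621401448938367 0.5558099734924327 0.5779251819805369 0.06437562020955112
0.067 15 0.5577627899915488 0.556030665034638 0.5597304295281971 0.06472763254857261
0.073 11 0.5569125691032637 0.5539027170879385 0.5592582346774082 0.06519120618826613
0.079 24 0.5554171188444573 0.5517962121723907 0.5589542367213385 0.06594659304700579
0.085 10 0.555041609067692 0.5521865120534876 0.5575999041088757 0.047552350996842296
0.091 7 0.5541841311109705 0.5526221820101269 0.5564710167316995 0.05327656940814318
0.097 15 0.5530762432180201 0.5485672890712093 0.5565968015544326 0.06434982885851537
0.103 17 0.5527665767020143 0.5490338075350346 0.554678190514637 0.06555323764347765
0.109 19 0.5507621750130202 0.5473448647529001 0.5542513
[... 390 characters left out ...]
0642186559137875
0.073 17 0.5566470085572032 0.5518171199315948 0.5590305821292061 0.06406701372512169
0.079 17 0.555782221784066 0.5525942769010528 0.5596295442033155 0.06557844564822923
0.085 13 0.5549638716941868 0.5507410039688247 0.5580215810784497 0.05642877391716761
0.091 7 0.5539909325455458 0.5533142399290465 0.555210199053622 0.05325672383542168
0.097 10 0.5540886222301193 0.5504080105871821 0.5566629509888892 0.06583584456457148
0.103 18 0.5530936823579538 0.5489876513775527 0.5558099870442308 0.06517937282519048
0.109 19 0.5513555820829005 0.5474049598163674 0.5544256424987296 0.06335340842470072
0.115 8 0.5508957495154295 0.5489404921752643 0.5527386152407215 0.06142442792022529
```

View pics/s3.png

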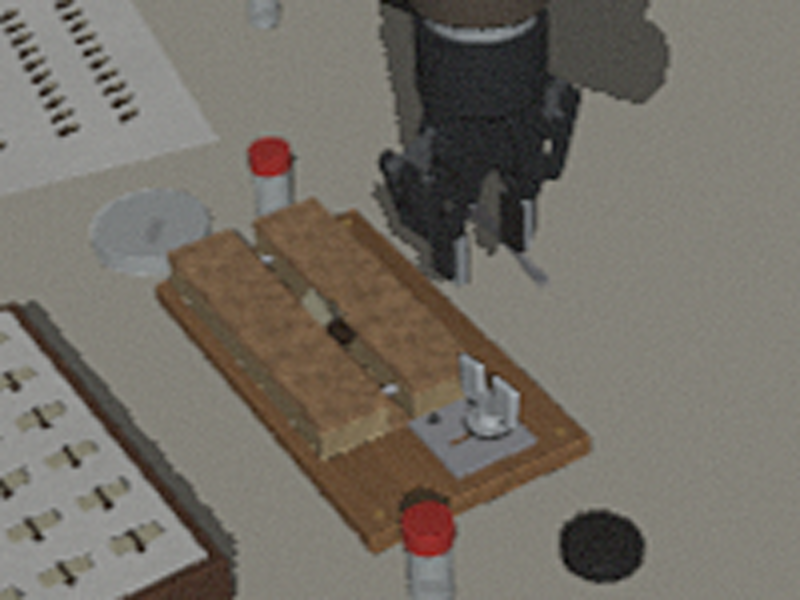

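The sliding half now rests at the insect at crop (335, 320), and the wings at crop (490, 390) are unchanged. Descending over the wings and gripping.

>>> {"method": "move_arm", "body": {
  "targets": [
    {"xyz": [0, 0, 0], "spin": 0},
    {"xyz": [0, 0, 0], "spin": 0},
    {"xyz": [0, 0, 0], "spin": 0}
  ]
}}

```text
time_s: 10.85
eef_pos: [0.5548, 0.0843, 0.152]
ee_rot: [[0.13, -0.992, 0.001], [-0.992, -0.13, 0.0], [-0.0, -0.001, -1.0]]
ft_force: [0.2, 0.4, -0.4]
gripper_width: 0.0425
gripper_force: 0.0
```

```bash
python3 -c "
from h import *
st([.5547,.0862,.040],-82);avg(5)"
```

```text
t 10.85 p [554.8385  84.3081 151.9898] psi -82.55 q [ 0.4396  0.3473 -0.2641  0.0002 -0.9585 -0.3096] F [ 0.1685  0.4402 -0.4462] M [-0.0147  0.0634  0.0232] w 42.5 0.0
shift mm [ -1.8746  -0.0017 111.9902] spin -0.546788330968738
mean F [ 0.0558  0.0875 -0.5059] M [-0.0084  0.014  -0.0212] sd [0.3878 0.6351 0.9029 0.0153 0.0264 0.0341] p [554.8207  84.7343 151.7581] t 11.1
inner edge 591.2994365210197
```

>>> {"method": "move_arm", "body": {
  "targets": [
    {"xyz": [-1.5, 0, 35], "spin": -0.5},
    {"xyz": [-1.5, 0, 65], "spin": -0.5},
    {"xyz": [-1.5, 0, 90], "spin": -0.5},
    {"xyz": [-1.5, 0, 105], "spin": -0.5},
    {"xyz": [-1.5, 0, 112], "spin": -0.5}
  ]
}}

```text
time_s: 11.6
eef_pos: [0.5537, 0.0861, 0.0379]
ee_rot: [[0.139, -0.99, -0.003], [-0.99, -0.139, -0.001], [0.001, 0.003, -1.0]]
ft_force: [-0.2, 0.2, 0.1]
gripper_width: 0.0428
gripper_force: 0.0
```

>>> {"method": "move_arm", "body": {
  "targets": [
    {"xyz": [0, 0, 0], "spin": 0},
    {"xyz": [0, 0, 0], "spin": 0},
    {"xyz": [0, 0, 0], "spin": 0}
  ]
}}

```text
time_s: 11.9
eef_pos: [0.5554, 0.0869, 0.0408]
ee_rot: [[0.14, -0.99, 0.002], [-0.99, -0.14, 0.001], [-0.001, -0.002, -1.0]]
ft_force: [0.2, 0.8, 0.2]
gripper_width: 0.0425
gripper_force: 0.0
```

>>> {"method": "move_arm", "body": {
  "targets": [
    {"xyz": [0, 0, 0], "spin": 0},
    {"xyz": [0, 0, 0], "spin": 0},
    {"xyz": [0, 0, 0], "spin": 0},
    {"xyz": [0, 0, 0], "spin": 0},
    {"xyz": [0, 0, 0], "spin": 0}
  ],
  "hand": 1,
  "newtons": 30
}}

```text
time_s: 12.4
eef_pos: [0.5546, 0.0866, 0.0402]
ee_rot: [[0.14, -0.99, 0.0], [-0.99, -0.14, 0.0], [0.0, -0.0, -1.0]]
ft_force: [-1.2, 0.4, 5.0]
gripper_width: 0.0051
gripper_force: 34.5
```

```bash
python3 -c "
from h import *
st();avg(6)"
```

```text
t 12.4 p [554.6453  86.6322  40.1534] psi -81.97 q [ 0.4436  0.4885 -0.3785  0.0001 -0.7036 -0.3036] F [-1.1869  0.4037  4.9516] M [ 0.1381  0.5926 -0.0414] w 5.1 34.5141127333045
mean F [-2.0102  0.3385  5.4527] M [ 0.1588  0.6685 -0.0151] sd [0.2749 0.4477 0.367  0.0319 0.0271 0.0397] p [554.6524  86.6444  40.1408] t 12.7
inner edge 592.139625775592
```

>>> {"method": "move_arm", "body": {
  "targets": [
    {"xyz": [0, 0, 0], "spin": 6},
    {"xyz": [0, 0, 0], "spin": 12},
    {"xyz": [0, 0, 0.1], "spin": 18},
    {"xyz": [0, 0, 0.2], "spin": 24},
    {"xyz": [0, 0, 0.2], "spin": 30}
  ]
}}

```text
time_s: 13.2
eef_pos: [0.5556, 0.0866, 0.0398]
ee_rot: [[-0.378, -0.926, 0.002], [-0.926, 0.378, 0.0], [-0.001, -0.002, -1.0]]
ft_force: [1.2, -1.2, 2.2]
gripper_width: 0.0052
gripper_force: 34.2
```

```bash
python3 -c "
from h import *
st();avg(5)"
```

```text
t 13.2 p [555.5733  86.5877  39.8236] psi -112.18 q [ 0.4432  0.4895 -0.3782  0.0012 -0.7013 -0.8313] F [ 1.163  -1.1632  2.204 ] M [-0.4772 -0.298   0.0439] w 5.2 34.181175492703915
mean F [ 1.4507 -1.4554  2.6276] M [-0.4891 -0.4564 -0.0652] sd [0.7649 0.6363 0.4919 0.1085 0.1318 0.0368] p [555.5333  86.5955  39.8021] t 13.45
inner edge 591.380296966993
```

>>> {"method": "move_arm", "body": {
  "targets": [
    {"xyz": [0, 0, 0], "spin": 3},
    {"xyz": [0, 0, 0.1], "spin": 6},
    {"xyz": [0, 0, 0.1], "spin": 9},
    {"xyz": [0, 0, 0.2], "spin": 12},
    {"xyz": [0, 0, 0.2], "spin": 15}
  ]
}}

```text
time_s: 13.95
eef_pos: [0.5559, 0.0864, 0.0396]
ee_rot: [[-0.601, -0.799, 0.003], [-0.799, 0.601, -0.0], [-0.001, -0.002, -1.0]]
ft_force: [3.5, -3.6, 2.1]
gripper_width: 0.0051
gripper_force: 34.1
```

```bash
cat >> h.py <<'E'
def tq(n=5):
    A=[]
    for i in range(n+1):
        o=robot.get_obs();R=o["ee_rot"];A.append([o["time_s"],np.degrees(np.arctan2(R[1,0],R[0,0])),o["torque"][2],o["joint_torque"][5],o["qd"][5]])
        if i<n: robot.capture("top")
    print(np.array(A));A=np.array(A);print("mean Mz",A[1:,2].mean(),"q6",o["q"][5],"F",o["ft_force"],"p",o["eef_pos"],"M",o["torque"])
E
python3 -c "
from h import *
tq()"
```

```text
[[  13.95   -126.9738    0.022     0.3013   -0.519 ]
 [  14.     -127.0744   -0.0384   -0.0946    0.0896]
 [  14.05   -126.9057   -0.0523   -0.1384    0.0318]
 [  14.1    -126.8643    0.0171   -0.0164    0.0054]
 [  14.15   -126.8586    0.0255    0.0145   -0.0004]
 [  14.2    -126.8576   -0.0031    0.0202   -0.0009]]
mean Mz -0.010231803329525835 q6 -1.0872174171740503 F [ 3.4701 -3.8676  1.196 ] p [0.5559 0.0864 0.0396] M [-1.1451 -1.1657 -0.0031]
```

>>> {"method": "move_arm", "body": {
  "targets": [
    {"xyz": [0, 0, 0], "spin": 0},
    {"xyz": [0, 0, 0], "spin": 0},
    {"xyz": [0, 0, 0], "spin": 0},
    {"xyz": [2.2, -1.2, 0], "spin": 0},
    {"xyz": [2.2, -1.2, 0], "spin": 0}
  ],
  "hand": 0.5
}}

```text
time_s: 14.7
eef_pos: [0.5539, 0.0839, 0.0391]
ee_rot: [[-0.602, -0.799, -0.001], [-0.799, 0.602, -0.0], [0.001, 0.001, -1.0]]
ft_force: [0.4, -0.2, 0.5]
gripper_width: 0.0215
gripper_force: 0.0
```

```bash
python3 -c "
from h import *
tq(4)"
```

```text
[[  14.7    -126.9819   -0.0072    0.0146   -0.0054]
 [  14.75   -126.981    -0.0063    0.0055   -0.001 ]
 [  14.8    -126.9812    0.0093    0.0021   -0.0029]
 [  14.85   -126.9793    0.0051    0.001    -0.0001]
 [  14.9    -126.9792    0.0377    0.0006   -0.0016]]
mean Mz 0.011464072830722148 q6 -1.085036810475014 F [ 0.0523 -0.3449 -0.228 ] p [0.5542 0.0841 0.0393] M [ 0.0051 -0.0245  0.0377]
```

>>> {"method": "move_arm", "body": {
  "targets": [
    {"xyz": [0, 0, 0], "spin": 0},
    {"xyz": [0, 0, 0], "spin": 0},
    {"xyz": [0, 0, 0], "spin": 0},
    {"xyz": [0, 0, 0], "spin": 0}
  ],
  "hand": 1
}}

```text
time_s: 15.3
eef_pos: [0.5544, 0.0841, 0.0394]
ee_rot: [[-0.601, -0.799, 0.0], [-0.799, 0.601, -0.0], [-0.0, -0.0, -1.0]]
ft_force: [0.2, -0.7, 0.9]
gripper_width: 0.0053
gripper_force: 34.6
```

```bash
python3 -c "
from h import *
tq(3)"
```

```text
[[  15.3    -126.972     0.0046   -0.0225    0.0009]
 [  15.35   -126.9742    0.0112   -0.0228    0.0003]
 [  15.4    -126.9723    0.0691   -0.0231    0.0014]
 [  15.45   -126.978     0.006    -0.0233   -0.0005]]
mean Mz 0.028772524511495923 q6 -1.0850842056570076 F [-0.7951 -0.1904  1.1177] p [0.5543 0.0841 0.0394] M [-0.2107 -0.0777  0.006 ]
```

>>> {"method": "move_arm", "body": {
  "targets": [
    {"xyz": [0, 0, 0], "spin": 4},
    {"xyz": [0, 0, 0.1], "spin": 8},
    {"xyz": [0, 0, 0.1], "spin": 10},
    {"xyz": [0, 0, 0.2], "spin": 11},
    {"xyz": [0, 0, 0.2], "spin": 12}
  ]
}}

```text
time_s: 15.95
eef_pos: [0.5542, 0.0842, 0.0392]
ee_rot: [[-0.755, -0.656, 0.0], [-0.656, 0.755, 0.0], [-0.0, 0.0, -1.0]]
ft_force: [-0.5, -0.1, 1.3]
gripper_width: 0.0052
gripper_force: 34.8
```

```bash
python3 -c "
from h import *
tq(3)"
```

```text
[[  15.95   -139.0161    0.0691    0.0838   -0.1755]
 [  16.     -139.0488   -0.0076   -0.0347    0.0321]
 [  16.05   -138.9884   -0.0955   -0.0286    0.0104]
 [  16.1    -138.9756   -0.1051    0.0172    0.0029]]
mean Mz -0.06941319171763577 q6 -1.2944276003971553 F [-1.0614  0.5013  2.0799] p [0.5543 0.0842 0.0392] M [ 0.0279  0.1649 -0.1051]
```

>>> {"method": "move_arm", "body": {
  "targets": [
    {"xyz": [0, 0, 0], "spin": 0.3},
    {"xyz": [0, 0, 0], "spin": 0.6},
    {"xyz": [0, 0, 0], "spin": 0.9},
    {"xyz": [0, 0, 0], "spin": 1.2},
    {"xyz": [0, 0, 0], "spin": 1.5}
  ]
}}

```text
time_s: 16.6
eef_pos: [0.5542, 0.0841, 0.0391]
ee_rot: [[-0.772, -0.636, 0.0], [-0.636, 0.772, 0.0], [-0.0, 0.0, -1.0]]
ft_force: [-2.2, 1.3, 3.6]
gripper_width: 0.0051
gripper_force: 34.9
```

```bash
python3 -c "
from h import *
tq(2)"
```

```text
[[  16.6    -140.4998    0.0387    0.0063   -0.0514]
 [  16.65   -140.5086   -0.0176   -0.0297    0.0108]
 [  16.7    -140.4898    0.0214   -0.023     0.0026]]
mean Mz 0.0018788029489062615 q6 -1.3209340574082429 F [-1.0978  1.4264  1.9638] p [0.5543 0.0842 0.0391] M [0.1576 0.2696 0.0214]
```

>>> {"method": "move_arm", "body": {
  "targets": [
    {"xyz": [0, 0, 0], "spin": 4},
    {"xyz": [0, 0, 0.1], "spin": 8},
    {"xyz": [0, 0, 0.2], "spin": 12},
    {"xyz": [0, 0, 0.2], "spin": 15},
    {"xyz": [0, 0, 0.3], "spin": 17}
  ]
}}

```text
time_s: 17.2
eef_pos: [0.5542, 0.0844, 0.0389]
ee_rot: [[-0.924, -0.382, -0.0], [-0.382, 0.924, 0.0], [-0.0, 0.0, -1.0]]
ft_force: [-1.7, 1.0, 4.2]
gripper_width: 0.0052
gripper_force: 35.1
```

>>> {"method": "move_arm", "body": {
  "targets": [
    {"xyz": [0, 0, 0], "spin": 0.1},
    {"xyz": [0, 0, 0], "spin": 0.2},
    {"xyz": [0, 0, 0], "spin": 0.3},
    {"xyz": [0, 0, 0], "spin": 0.4},
    {"xyz": [0, 0, 0], "spin": 0.5}
  ]
}}

```text
time_s: 17.7
eef_pos: [0.5542, 0.0843, 0.0389]
ee_rot: [[-0.927, -0.375, -0.0], [-0.375, 0.927, 0.0], [-0.0, 0.0, -1.0]]
ft_force: [-3.3, 2.3, 4.8]
gripper_width: 0.005
gripper_force: 35.2
```

```bash
python3 -c "
from h import *
tq(2)"
```

```text
[[  17.7    -157.9652    0.0659   -0.0343   -0.0168]
 [  17.75   -157.9652    0.0615   -0.0478    0.0037]
 [  17.8    -157.9623    0.0304   -0.0423    0.0006]]
mean Mz 0.04594630750296043 q6 -1.6259027662101024 F [-3.0038  1.6825  5.2373] p [0.5542 0.0843 0.0389] M [0.906  0.8689 0.0304]
```

>>> {"method": "move_arm", "body": {
  "targets": [
    {"xyz": [0, 0, 0], "spin": 4},
    {"xyz": [0, 0, 0], "spin": 8},
    {"xyz": [0, 0, 0], "spin": 11},
    {"xyz": [0, 0, 0.1], "spin": 13},
    {"xyz": [0, 0, 0.1], "spin": 14.5}
  ]
}}

```text
time_s: 18.3
eef_pos: [0.5542, 0.0845, 0.0388]
ee_rot: [[-0.991, -0.13, -0.0], [-0.13, 0.991, 0.0], [-0.0, 0.0, -1.0]]
ft_force: [-3.4, 3.5, 4.9]
gripper_width: 0.0053
gripper_force: 35.3
```

>>> {"method": "move_arm", "body": {
  "targets": [
    {"xyz": [0, 0, 0], "spin": 0.1},
    {"xyz": [0, 0, 0], "spin": 0.2},
    {"xyz": [0, 0, 0], "spin": 0.3},
    {"xyz": [0, 0, 0], "spin": 0.4},
    {"xyz": [0, 0, 0], "spin": 0.5}
  ]
}}

```text
time_s: 18.8
eef_pos: [0.5541, 0.0845, 0.0388]
ee_rot: [[-0.992, -0.123, -0.0], [-0.123, 0.992, 0.0], [0.0, 0.0, -1.0]]
ft_force: [-3.3, 3.4, 5.6]
gripper_width: 0.0049
gripper_force: 35.3
```

```bash
python3 -c "
from h import *
tq(2)"
```

```text
[[  18.8    -172.9537    0.0423   -0.0631   -0.0187]
 [  18.85   -172.9598    0.0002   -0.0731    0.0028]
 [  18.9    -172.9537    0.0697   -0.0672   -0.0011]]
mean Mz 0.034911704091267926 q6 -1.8876502022686508 F [-3.5657  4.1888  5.3642] p [0.5542 0.0845 0.0388] M [1.0312 0.9205 0.0697]
```

>>> {"method": "move_arm", "body": {
  "targets": [
    {"xyz": [0, 0, 0], "spin": 4},
    {"xyz": [0, 0, 0], "spin": 8},
    {"xyz": [0, 0, 0], "spin": 11},
    {"xyz": [0, 0, 0.1], "spin": 13},
    {"xyz": [0, 0, 0.1], "spin": 14.5}
  ]
}}

```text
time_s: 19.4
eef_pos: [0.5542, 0.0847, 0.0387]
ee_rot: [[-0.991, 0.131, 0.0], [0.131, 0.991, 0.001], [-0.0, 0.001, -1.0]]
ft_force: [-3.7, 4.6, 5.3]
gripper_width: 0.0052
gripper_force: 35.3
```

>>> {"method": "move_arm", "body": {
  "targets": [
    {"xyz": [0, 0, 0], "spin": 0.1},
    {"xyz": [0, 0, 0], "spin": 0.2},
    {"xyz": [0, 0, 0], "spin": 0.3},
    {"xyz": [0, 0, 0], "spin": 0.4},
    {"xyz": [0, 0, 0], "spin": 0.5}
  ]
}}

```text
time_s: 19.9
eef_pos: [0.5542, 0.0847, 0.0387]
ee_rot: [[-0.99, 0.138, 0.0], [0.138, 0.99, 0.001], [-0.0, 0.001, -1.0]]
ft_force: [-3.3, 4.4, 5.0]
gripper_width: 0.0049
gripper_force: 35.3
```

```bash
python3 -c "
from h import *
tq(2)"
```

```text
[[ 19.9    172.0554   0.1549  -0.0904  -0.0174]
 [ 19.95   172.0508   0.1116  -0.1049   0.0035]
 [ 20.     172.0559   0.0633  -0.0977   0.0002]]
mean Mz 0.08747068528530029 q6 -2.1493073572211343 F [-1.7939  3.4052  5.355 ] p [0.5542 0.0847 0.0387] M [1.256  0.9714 0.0633]
```

>>> {"method": "move_arm", "body": {
  "targets": [
    {"xyz": [0, 0, 0], "spin": 4},
    {"xyz": [0, 0, 0], "spin": 8},
    {"xyz": [0, 0, 0], "spin": 11},
    {"xyz": [0, 0, 0.1], "spin": 13},
    {"xyz": [0, 0, 0.1], "spin": 14}
  ]
}}

```text
time_s: 20.5
eef_pos: [0.5542, 0.0848, 0.0386]
ee_rot: [[-0.927, 0.374, 0.0], [0.374, 0.927, 0.001], [0.0, 0.001, -1.0]]
ft_force: [-2.7, 5.4, 5.4]
gripper_width: 0.0049
gripper_force: 35.3
```

>>> {"method": "move_arm", "body": {
  "targets": [
    {"xyz": [0, 0, 0], "spin": 0.1},
    {"xyz": [0, 0, 0], "spin": 0.2},
    {"xyz": [0, 0, 0], "spin": 0.3},
    {"xyz": [0, 0, 0], "spin": 0.4},
    {"xyz": [0, 0, 0], "spin": 0.5}
  ]
}}

```text
time_s: 21.0
eef_pos: [0.5542, 0.0849, 0.0386]
ee_rot: [[-0.924, 0.382, 0.0], [0.382, 0.924, 0.001], [0.0, 0.001, -1.0]]
ft_force: [-3.2, 4.6, 5.6]
gripper_width: 0.0052
gripper_force: 35.3
```

```bash
python3 -c "
from h import *
tq(8)"
```

```text
[[ 21.     157.5637   0.1242  -0.1172  -0.0167]
 [ 21.05   157.5603   0.1787  -0.1271   0.0028]
 [ 21.1    157.5635   0.1508  -0.1203   0.001 ]
 [ 21.15   157.5659   0.1083  -0.1156  -0.0003]
 [ 21.2    157.5643   0.1486  -0.1153   0.0005]
 [ 21.25   157.5616   0.0731  -0.1152  -0.0013]
 [ 21.3    157.5664   0.0892  -0.1153  -0.0003]
 [ 21.35   157.5674   0.1226  -0.1153  -0.0001]
 [ 21.4    157.5643   0.1156  -0.1153  -0.0016]]
mean Mz 0.1233627733622706 q6 -2.4023198838553936 F [-3.8294  5.1165  4.8857] p [0.5542 0.0848 0.0386] M [1.3894 1.049  0.1156]
```

>>> {"method": "move_arm", "body": {
  "targets": [
    {"xyz": [0, 0, 0], "spin": 4},
    {"xyz": [0, 0, 0], "spin": 7},
    {"xyz": [0, 0, 0], "spin": 9.5},
    {"xyz": [0, 0, 0.1], "spin": 11.5},
    {"xyz": [0, 0, 0.1], "spin": 12.5}
  ]
}}

```text
time_s: 21.9
eef_pos: [0.5543, 0.085, 0.0385]
ee_rot: [[-0.819, 0.573, 0.001], [0.573, 0.819, 0.001], [0.0, 0.001, -1.0]]
ft_force: [-3.9, 5.5, 5.8]
gripper_width: 0.0055
gripper_force: 35.2
```

>>> {"method": "move_arm", "body": {
  "targets": [
    {"xyz": [0, 0, 0], "spin": 0.1},
    {"xyz": [0, 0, 0], "spin": 0.2},
    {"xyz": [0, 0, 0], "spin": 0.3},
    {"xyz": [0, 0, 0], "spin": 0.4},
    {"xyz": [0, 0, 0], "spin": 0.5}
  ]
}}

```text
time_s: 22.4
eef_pos: [0.5543, 0.085, 0.0385]
ee_rot: [[-0.815, 0.58, 0.001], [0.58, 0.815, 0.001], [0.0, 0.001, -1.0]]
ft_force: [-4.4, 4.2, 5.4]
gripper_width: 0.0048
gripper_force: 35.2
```

```bash
python3 -c "
from h import *
tq(8)"
```

```text
[[ 22.4    144.5746   0.136   -0.1356  -0.0171]
 [ 22.45   144.5711   0.1512  -0.152    0.0019]
 [ 22.5    144.5764   0.1741  -0.1445   0.0004]
 [ 22.55   144.5755   0.1555  -0.1397  -0.0002]
 [ 22.6    144.5744   0.1614  -0.1393   0.0012]
 [ 22.65   144.5748   0.1465  -0.1393  -0.0006]
 [ 22.7    144.574    0.1331  -0.1394   0.0009]
 [ 22.75   144.5736   0.116   -0.1394   0.0006]
 [ 22.8    144.5761   0.1246  -0.1394  -0.0016]]
mean Mz 0.14529271822918596 q6 -2.6291295458453785 F [-3.5346  5.975   5.02  ] p [0.5543 0.085  0.0385] M [1.4416 1.0091 0.1246]
```

>>> {"method": "move_arm", "body": {
  "targets": [
    {"xyz": [0, 0, 0], "spin": 0.8},
    {"xyz": [0, 0, 0], "spin": 1.6},
    {"xyz": [0, 0, 0], "spin": 2.2},
    {"xyz": [0, 0, 0], "spin": 2.6},
    {"xyz": [0, 0, 0], "spin": 3}
  ]
}}

```text
time_s: 23.3
eef_pos: [0.5543, 0.085, 0.0385]
ee_rot: [[-0.783, 0.622, 0.001], [0.622, 0.783, 0.001], [0.0, 0.001, -1.0]]
ft_force: [-3.8, 6.3, 3.7]
gripper_width: 0.0052
gripper_force: 35.2
```

```bash
python3 -c "
from h import *
tq(5)"
```

```text
[[ 23.3    141.5649   0.164   -0.1108  -0.0688]
 [ 23.35   141.5444   0.1218  -0.1428   0.0115]
 [ 23.4    141.5661   0.0908  -0.1306   0.0045]
 [ 23.45   141.5691   0.1175  -0.1143   0.0005]
 [ 23.5    141.5679   0.1059  -0.1116   0.0005]
 [ 23.55   141.565    0.1279  -0.1115   0.0002]]
mean Mz 0.11276285199954397 q6 -2.6815962512938656 F [-3.0484  5.4414  4.91  ] p [0.5543 0.085  0.0385] M [1.5324 0.9751 0.1279]
```

>>> {"method": "move_arm", "body": {
  "targets": [
    {"xyz": [0, 0, 0], "spin": 0},
    {"xyz": [0, 0, 0], "spin": 0},
    {"xyz": [0, 0, 0], "spin": 0},
    {"xyz": [0, 0, 0], "spin": 0}
  ],
  "hand": 0.65
}}

```text
time_s: 23.95
eef_pos: [0.5542, 0.0837, 0.038]
ee_rot: [[-0.783, 0.623, -0.0], [0.623, 0.783, -0.0], [0.0, -0.001, -1.0]]
ft_force: [1.0, 0.1, 0.2]
gripper_width: 0.0148
gripper_force: 0.0
```

>>> {"method": "move_arm", "body": {
  "targets": [
    {"xyz": [0, 0, -5], "spin": 0},
    {"xyz": [0, 0, -20], "spin": 0},
    {"xyz": [0, 0, -50], "spin": 0},
    {"xyz": [0, 0, -95], "spin": 0},
    {"xyz": [0, 0, -140], "spin": 0}
  ]
}}

```text
time_s: 24.45
eef_pos: [0.5538, 0.0838, 0.1798]
ee_rot: [[-0.783, 0.622, -0.001], [0.622, 0.783, -0.001], [0.0, -0.001, -1.0]]
ft_force: [0.4, 0.4, 0.3]
gripper_width: 0.0145
gripper_force: 0.0
```

```bash
python3 - <<'E'
from h import *
st()
im,d=robot.capture('scene');cv2.imwrite('pics/s4.png',cv2.resize(im[140:290,160:360],None,fx=4,fy=4,interpolation=cv2.INTER_CUBIC))
P=cloud('scene',d);k=box(P,(.515,.595),(.058,.12),(.036,.066));w,V=np.linalg.eigh(np.cov(k[:,:2].T));print(np.degrees(np.arctan2(V[1,1],V[0,1])))
E
```

```text
t 24.45 p [553.8225  83.7657 179.8283] psi 141.52 q [ 0.4395  0.3187 -0.2287  0.0002 -1.0245 -2.6821] F [0.4329 0.3876 0.2659] M [ 0.0692 -0.1522 -0.0004] w 14.5 0.0
141.50624944590453
```

View pics/s4.png

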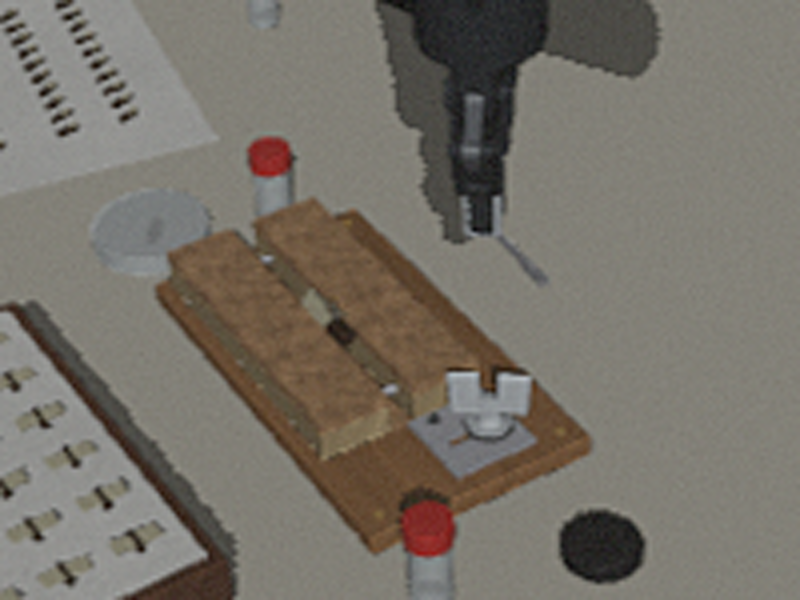

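The wings have turned to 141.5° at crop (490, 400), matching the gripper's last heading, so there was no slip or springback. The board still bears on the insect at crop (335, 320), and the bystanders in view haven't moved. Handing in.

```bash
python3 -c "
from station import robot
print(robot.finish_job())"
```

```text
the job is handed in; nothing more can be done
None
```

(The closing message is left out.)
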